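Try roller sleeves on the spindle and sort them

ROBOT

A 6-joint arm with a two-finger parallel gripper is mounted at the origin on the work surface. World frame = base frame: x ahead of the robot, y to its left, z up, the work surface at z = 0. Lengths are in m, angles in degrees, forces in N, time in s.
With the tool pointing down it reaches from about 0.375 to 0.9 m from the base axis. Payload 3.1 kg.
Tool frame: the origin (TCP) lies on the centre line of the jaws, within the pads' length; the fingertips stand 25 mm ahead of it and the grasp point (between the pads) lies 6 mm ahead of it; z points along the fingers, y is the line along which they close (so a half turn about z gives the same grasp; the last joint's range is limited). The gripper opens to 87 mm and grips with 3 to 60 N. Pads are 19 mm wide; open, the fingers measure 117 mm over their backs; the gripper's body (75 mm by 190 mm) begins 51 mm behind the grasp point.
Start: joints at [60.991, 30.224, 82.088, -0, 67.689, -10.227], TCP at [0.201, 0.592, 0.219] pointing down, gripper open.
Joint ranges: [-176.69, 176.69], [-43.24, 126.21], [12.49, 139.97], [-82, 262], [0, 151.66], [-163.58, 163.58]. Speed limits (degrees/s): [159.86, 159.86, 180, 180, 180, 180].

INTERFACE

Orientations are given as a 3x3 rotation matrix whose columns are the frame's x, y, z axes.
In Python, from rig import bot, cams, models gives the robot as it stands. The module is installed in compiled form; this text tells all that it offers.
- The arm moves only by the shell command python3 -m handwheel 'ROWS' [OPENING]. ROWS is JSON, a list of rows, each a list of 6 numbers: the shift along the world's x, y, z each as a share of 1 m, from -1 to 1, then the turn, a rotation vector about the world's x, y, z each as a share of 2 rad, from -1 to 1. In form: [[dx, dy, dz, wx, wy, wz], ...]. A call has exactly 8 rows; each row is the pose to reach, as a shift and turn from the pose commanded when the call began; what a row does not reach only later rows make up. A row lasts 1/12 s, in which the tool goes at most 41.7 mm and 7.16 degrees, less where a joint would pass 70% of its speed; a pose out of reach is approached as far as the arm can. A call with a number of a shift or a turn outside -1 to 1 is refused whole. A call with a gripper value outside its range is refused whole. OPENING is the opening, from -1 (shut) to 1 (fully open), so that 0 is half open, set as the call begins (- or left out, the last holds). The fingers move at their own pace and stop on an object; the grip force is fixed at half the most. Time passes only in rows, so rows that repeat a pose let the fingers close, or fill a call up. It gives the time, the measured TCP pose, the force, the opening and the grip force at its end, in the units of the state.
- bot.read_state(): the state, without advancing time (a new reading comes with each control period).
- cams.capture(name): name is "scene" or "top"; returns (picture, depth): 400x640x3 uint8, blue, green, red; 400x640 float32, m along the optical axis (not along the pixel's ray), 0 where there is no reading.
- cams.calibration(name): a dict with "mtx" (3x3 intrinsics, pixels), "R" (3x3) and "t" (3): a world point X has camera coordinates R X + t. Camera axes: x right, y down, z forward; pixel columns grow to the right and rows downward; lengths in m; the calibration is good to about 2 mm. A picture is of the moment at which its call begins. calibration takes no time and is no camera call.
- bot.hand_in(): hands the job in; it is judged then, once.
Trained networks look in the newest picture that a camera, given by its name, has taken for a name from the list of things; names that differ only in an ending like _2 or _b are one class to them, and where a whole thing is asked for, a point or a joint stands for the part that bears it (a point fixed in the world has none). Each returns a list of dicts, best first, with "conf" (0 to 1); they miss things now and then, are a little off and sometimes report something else, mostly with a low value. They report only what shows in the picture. A call takes as long as a camera call. They do not tell look-alikes from the thing itself.
- models.spot_in(query, camera): "position" ([column, row] in pixels, amid what is visible of it).
- models.tip_of(query, camera): "position" ([column, row] in pixels: a listed point, or the origin of a listed thing).
The state is a dict: "time_s": time; "joint_positions": joint angles; "qvel": joint speeds; "tau": joint torques, N m; "position": TCP position; "tcp_rot": TCP orientation; "force": force on the tool from outside, world axes, zero at the start; "moment": the same for the moment, N m; "opening": opening from 0.0 (shut) to 1.0 (fully open); "grasp_force": force on a finger pad.
Only numpy, scipy, OpenCV 4.12 (cv2) and the standard library are available. Lean on these libraries where they do the work, as an engineer would, in place of code of your own. Each camera call takes 0.05 s, during which the arm holds its last target. There are 200 camera calls.

TASK

One at a time, slide each of the two black rubber roller sleeves, open end down, onto the upright spindle of the roller frame in the vise as far as it goes without forcing it, then take it off again and sort it before trying the other. One that goes fully home against the stop is clean: stand it upright in the rectangular white tray. One that stops short is choked with dried paint: stand it upright in the round grey pan; leave the other things on the bench as they are.

Things in the scene. Friction and masses are not known exactly. Their poses are not given: they have to be found in the camera images.
- sleeve_1_centre (a point): black hard-rubber roller sleeve, 80 mm long, 52 mm across, 0.13 kg, upright, closed flat end up, open end down; outwardly the same as the other. Clean bore: 38 mm wide, 72 mm deep; if choked with dried paint it takes only 36 mm of the spindle and stops dead, 26 mm short of home. Only the spindle tells which. Point: its centre, 40 mm above the open end; z towards the closed end
- sleeve_2_centre (a point): black hard-rubber roller sleeve, 80 mm long, 52 mm across, 0.13 kg, upright, closed flat end up, open end down; outwardly the same as the other. Clean bore: 38 mm wide, 72 mm deep; if choked with dried paint it takes only 36 mm of the spindle and stops dead, 26 mm short of home. Only the spindle tells which. Point: its centre, 40 mm above the open end; z towards the closed end
- spindle_stop (a point): foot of the upright white spindle of a roller frame held in a vise (fixed, rigid): on its axis, on top of its 44 mm wide end stop, 45 mm above the bench. A sleeve fully home has its open end here, its centre 40 mm above. z up along the axis, x towards the vise: a rod from underneath rises 85 mm away to the handle (90 mm high); vise 95 to 260 mm away, 100 mm high, 90 mm to each side
- spindle_tip (a point): flat top of the spindle on its axis, 62 mm above the stop, 107 mm above the bench; same axes. The spindle is 34 mm across; its nose tapers over the last 12 mm to 22 mm across, so a sleeve's bore finds its way on if set within about 5 mm of the axis
- tray: rectangular white enamel tray for clean sleeves, fixed: 240 mm along its x, 200 mm along its y, rim 30 mm high, walls and floor 4 mm thick. Origin: centre of its underside, on the bench; a sleeve standing in it has its centre 44 mm above this. Left or right of the robot at random
- pan_in (a point): round grey plastic pan for choked sleeves, fixed: 220 mm across at the rim, 45 mm high, flat floor about 170 mm across. Point: centre of its inner floor, 4 mm above the bench; a sleeve standing in it has its centre 40 mm above this. At the other side from the tray
There are look-alikes about, which are no part of the job. Leave any pink or purple look-alike of the part that bears sleeve_1_centre alone.

How it is judged:
By the outcome, as a careful person would: the job done as asked, in the order asked, and still so for the second after the job is handed in, with the robot touching nothing.
It also fails if it takes over 69 s, if anything falls off the work surface, if the arm or the gripper's body presses on something with over 40 N, if the wrist force passes 120 N, or if a joint passes its speed limit or range.

## Working session

There is one attempt and no reset: what is moved stays moved. The work goes in short steps, Python scripts to look and compute and a shell command to move; the robot and the scene stay as the last step left them, time stands still between calls to the robot, and variables do not carry over. Pictures are saved under pics/ and viewed, at most 10 in all, crops included, and the job is handed in when it is done.

```bash
mkdir -p pics; cat > h.py <<'E'
from rig import bot,cams,models
import numpy as np,cv2
def world(cam,px,depth,r=2):
    c=cams.calibration(cam);u,v=px;ui,vi=int(round(u)),int(round(v))
    p=depth[max(0,vi-r):vi+r+1,max(0,ui-r):ui+r+1];p=p[p>0]
    d=np.median(p) if p.size else np.nan
    X=np.linalg.inv(c["mtx"])@[u,v,1]*d
    return np.array(c["R"]).T@(X-np.array(c["t"]).ravel())
def onplane(cam,px,z):
    c=cams.calibration(cam);R=np.array(c["R"]);t=np.array(c["t"]).ravel()
    o=-R.T@t;d=R.T@np.linalg.inv(c["mtx"])@[px[0],px[1],1]
    return o+d*(z-o[2])/d[2]
E
python3 - <<'E'
from h import *
s=bot.read_state();print(s["time_s"],s["position"],s["tcp_rot"],s["opening"])
ims=[]
for n in("scene","top"):
    im,d=cams.capture(n);np.save(n+".npy",d);cv2.imwrite(f"pics/{n}0.png",im)
    for q,z in(("sleeve_1_centre",.04),("spindle_tip",.107),("spindle_stop",.045),("tray",0),("pan_in",.004)):
        for f in(models.tip_of,):
            for r in f(q,n)[:5]:
                print(n,q,round(r["conf"],2),np.round(r["position"]),np.round(world(n,r["position"],d),3),np.round(onplane(n,r["position"],z),3))
E
```

```text
0.0 [0.20084393 0.59107975 0.21847258] [[-9.46765700e-01  3.21921845e-01 -1.01720595e-03]
 [ 3.21923250e-01  9.46763922e-01 -1.87000468e-03]
 [ 3.61058536e-04 -2.09791854e-03 -9.99997734e-01]] 0.9981894559900282
scene sleeve_1_centre 0.94 [223. 169.] [ 0.357 -0.311  0.065] [ 0.334 -0.323  0.04 ]
scene sleeve_1_centre 0.65 [252. 166.] [ 0.331 -0.225  0.071] [ 0.302 -0.237  0.04 ]
scene sleeve_1_centre 0.59 [266. 203.] [ 0.467 -0.141  0.072] [ 0.442 -0.151  0.04 ]
scene sleeve_1_centre 0.3 [362. 216.] [0.455 0.136 0.067] [0.433 0.134 0.04 ]
scene spindle_tip 0.74 [296. 256.] [ 0.647 -0.007  0.105] [ 0.648 -0.007  0.107]
scene spindle_tip 0.28 [432. 254.] [0.502 0.343 0.005] [0.574 0.328 0.107]
scene spindle_stop 0.7 [300. 270.] [0.661 0.004 0.066] [0.649 0.001 0.045]
scene tray 0.83 [435. 254.] [0.499 0.353 0.006] [0.495 0.354 0.   ]
scene pan_in 0.86 [195. 221.] [ 0.524 -0.351  0.005] [ 0.523 -0.351  0.004]
top sleeve_1_centre 0.95 [435. 278.] [ 0.305 -0.221  0.081] [ 0.302 -0.231  0.04 ]
top sleeve_1_centre 0.94 [474. 262.] [ 0.339 -0.305  0.08 ] [ 0.338 -0.318  0.04 ]
top sleeve_1_centre 0.86 [394. 219.] [ 0.43  -0.139  0.081] [ 0.433 -0.145  0.04 ]
top spindle_tip 0.86 [328. 118.] [ 0.647 -0.002  0.107] [ 0.647 -0.002  0.107]
top spindle_stop 0.69 [326. 124.] [0.634 0.004 0.103] [0.652 0.005 0.045]
top tray 0.64 [180. 202.] [0.48  0.351 0.004] [0.48  0.353 0.   ]
top pan_in 0.71 [485. 185.] [ 0.514 -0.365  0.005] [ 0.514 -0.366  0.004]
top pan_in 0.33 [327. 118.] [0.647 0.001 0.107] [0.681 0.002 0.004]
```

```bash
python3 -c "
import cv2,numpy as np
a=cv2.imread('pics/scene0.png');b=cv2.imread('pics/top0.png')
cv2.imwrite('pics/both0.png',cv2.resize(np.vstack([a,b]),(480,600)))"
```

```text
(no output)
```

View pics/top0.png

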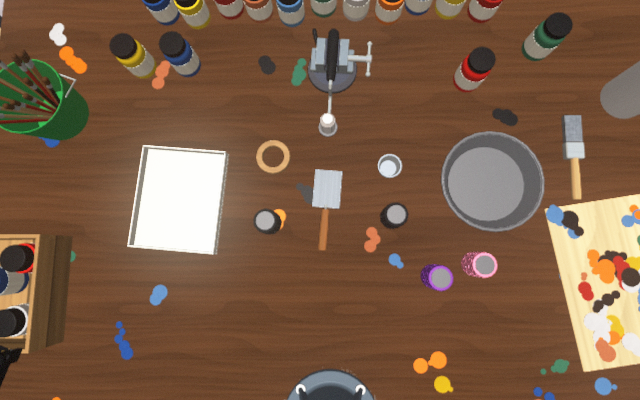

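View pics/scene0.png

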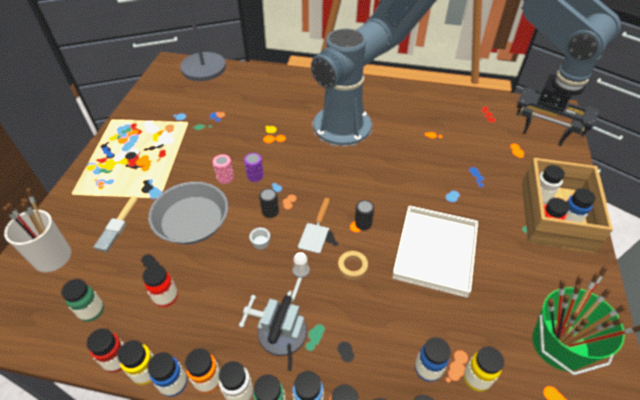

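The top view shows the candidates: black cylinders at (396,215) and (267,221), a purple one at (440,277) and a pink one at (484,265). By the description, the two black ones are the sleeves. The spindle is at (328,118) with the vise beyond it, the tray at (180,200) and the pan at (492,182). Next I measure them precisely and check with a crop.

```bash
python3 - <<'E'
from h import *
im=cv2.imread("pics/top0.png");d=np.load("top.npy")
c=cams.calibration("top");R=np.array(c["R"]);t=np.array(c["t"]).ravel()
v,u=np.mgrid[:400,:640]
P=(np.stack([u,v,np.ones_like(u)],-1)@np.linalg.inv(c["mtx"]).T*d[...,None]-t)@R
P[d==0]=np.nan;np.save("P.npy",P)
print("cam",-R.T@t, "table z",np.nanmedian(P[240:330,250:400,2]))
def blob(name,c0,r,zlo,zhi):
    m=(np.hypot(u-c0[0],v-c0[1])<r)&(P[...,2]>zlo)&(P[...,2]<zhi)
    q=P[m];(cx,cy),rad=cv2.minEnclosingCircle(q[:,:2].astype(np.float32))
    print(name,m.sum(),"mean",q.mean(0).round(4),"mec",round(cx,4),round(cy,4),round(rad,4),"bgr",im[m].mean(0).round())
blob("A left(+y)",(267,221),22,.074,.09)
blob("B right",(396,215),22,.074,.09)
blob("purple",(440,277),22,.074,.09)
blob("tip",(328,118),9,.1,.115)
for n,c0,r in(("scraper",(325,205),45),("ring",(273,156),20),("cup",(390,166),14),("tray",(180,200),55),("pan",(492,182),52),("handle",(330,100),12)):
    m=np.hypot(u-c0[0],v-c0[1])<r;q=P[m];q=q[q[:,2]>.003];print(n,"zmax",np.percentile(q[:,2],99).round(3))
m=(np.hypot(u-180,v-200)<75)&(P[...,2]>.02)&(P[...,2]<.04)
print("tray rim",cv2.minAreaRect(P[m][:,:2].astype(np.float32)))
m=(np.hypot(u-492,v-182)<62)&(P[...,2]>.035)&(P[...,2]<.055)
print("pan rim",cv2.minEnclosingCircle(P[m][:,:2].astype(np.float32)))
m=(np.hypot(u-328,v-80)<60)&(P[...,2]>.05);q=P[m];print("vise extent",q.min(0),q.max(0))
cr=np.hstack([cv2.resize(im[180:260,225:305],(400,400)),cv2.resize(im[175:255,355:435],(400,400))]);cv2.imwrite("pics/crop0.png",cr)
E
```

```text
cam [ 0.36181764 -0.00747727  0.95645608] table z 0.00013187101845027878
A left(+y) 454 mean [0.4291 0.1372 0.0804] mec 0.4295 0.1372 0.0266 bgr [130. 133. 138.]
B right 463 mean [ 0.4406 -0.1434  0.0805] mec 0.441 -0.1435 0.0266 bgr [123. 124. 129.]
purple 506 mean [ 0.3075 -0.231   0.0807] mec 0.3077 -0.2316 0.0264 bgr [173. 129. 163.]
tip 131 mean [0.6452 0.0014 0.1056] mec 0.6459 0.0018 0.0144 bgr [223. 228. 233.]
scraper zmax 0.022
ring zmax 0.026
cup zmax 0.038
tray zmax 0.031
pan zmax 0.05
handle zmax 0.067
tray rim ((0.4863308072090149, 0.3517184257507324), (0.20206229388713837, 0.24033984541893005), 84.86209106445312)
pan rim ((0.5181035399436951, -0.3649154603481293), 0.11486992239952087)
vise extent [ 0.62958639 -0.10152481  0.05005844] [0.86994592 0.04073521 0.11146591]
```

View pics/crop0.png

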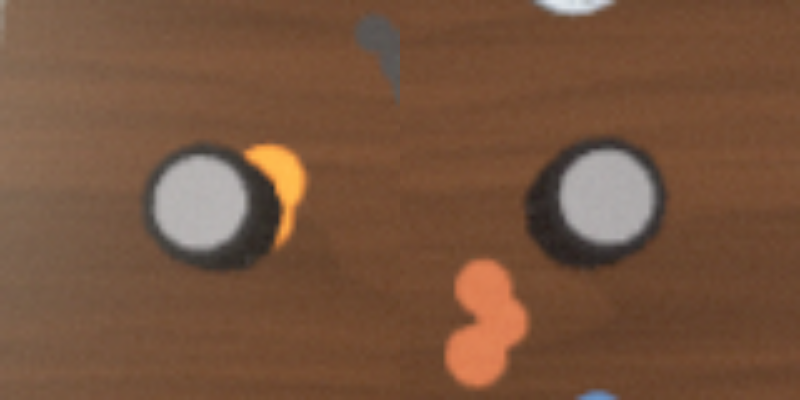

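The crop shows two black upright cylinders with light grey closed tops, in crop panels at (200,203) and (607,197). Both are black, not pink or purple. I take A at (0.4295, 0.137) first.

```bash
python3 -m handwheel '[[0.03,-0.057,0,0,0,0.06],[0.06,-0.114,0,0,0,0.12],[0.08,-0.16,0,0,0,0.164],[0.1,-0.2,0,0,0,0.164],[0.115,-0.227,0,0,0,0.164],[0.115,-0.227,0,0,0,0.164],[0.115,-0.227,0,0,0,0.164],[0.115,-0.227,0,0,0,0.164]]' 1
python3 -m handwheel '[[0.015,-0.03,-0.01,0,0,0],[0.03,-0.06,-0.02,0,0,0],[0.045,-0.09,-0.03,0,0,0],[0.06,-0.12,-0.04,0,0,0],[0.08,-0.16,-0.05,0,0,0],[0.1,-0.2,-0.058,0,0,0],[0.113,-0.227,-0.058,0,0,0],[0.113,-0.227,-0.058,0,0,0]]'
python3 - <<'E'
from h import *
s=bot.read_state();print(s["position"],np.round(s["tcp_rot"],3),s["force"])
E
```

```text
time_s: 1.27
position: [0.3174, 0.363, 0.2198]
tcp_rot: [[-1.0, 0.005, 0.0], [0.005, 1.0, 0.0], [-0.0, 0.0, -1.0]]
force: [0.3, 0.2, 0.2]
opening: 0.999
grasp_force: 0.0
time_s: 1.93
position: [0.4341, 0.1343, 0.1613]
tcp_rot: [[-1.0, 0.005, 0.005], [0.005, 1.0, -0.001], [-0.005, -0.001, -1.0]]
force: [-0.3, 0.3, 0.1]
opening: 1.0
grasp_force: 0.0
[0.43405068 0.13427063 0.16127713] [[-1.     0.005  0.005]
 [ 0.005  1.    -0.001]
 [-0.005 -0.001 -1.   ]] [-0.25423307  0.29657965  0.07760768]
```

```bash
python3 -m handwheel '[[0,0,0,0,0,0],[0,0,-0.02,0,0,0],[0,0,-0.04,0,0,0],[0,0,-0.06,0,0,0],[0,0,-0.08,0,0,0],[0,0,-0.1,0,0,0],[0,0,-0.1,0,0,0],[0,0,-0.1,0,0,0]]'
```

```text
time_s: 2.6
position: [0.428, 0.1395, 0.061]
tcp_rot: [[-1.0, -0.003, -0.003], [-0.003, 1.0, 0.0], [0.003, 0.0, -1.0]]
force: [-0.3, 0.8, 0.7]
opening: 0.999
grasp_force: 0.0
```

```bash
python3 -m handwheel '[[0,0,0,0,0,0],[0,0,0,0,0,0],[0,0,0,0,0,0],[0,0,0,0,0,0],[0,0,0,0,0,0],[0,0,0,0,0,0],[0,0,0,0,0,0],[0,0,0,0,0,0]]' -1
```

```text
time_s: 3.27
position: [0.4295, 0.1377, 0.0618]
tcp_rot: [[-1.0, 0.0, 0.001], [0.0, 1.0, 0.0], [-0.001, 0.0, -1.0]]
force: [-0.2, 1.1, 4.5]
opening: 0.587
grasp_force: 30.0
```

```bash
python3 -m handwheel '[[0,0,0.015,0,0,0],[0,0,0.035,0,0,0],[0,0,0.06,0,0,0],[0,0,0.085,0,0,0],[0,0,0.11,0,0,0],[0,0,0.13,0,0,0],[0,0,0.14,0,0,0],[0,0,0.14,0,0,0]]'
python3 -m handwheel '[[0.02,-0.013,0,0,0,0],[0.05,-0.031,0,0,0,0],[0.08,-0.05,0,0,0,0],[0.11,-0.069,0,0,0,0],[0.145,-0.091,0,0,0,0],[0.18,-0.113,0,0,0,0],[0.205,-0.129,0,0,0,0],[0.217,-0.136,0,0,0,0]]'
python3 -m handwheel '[[0,0,0,0,0,0],[0,0,-0.004,0,0,0],[0,0,-0.008,0,0,0],[0,0,-0.012,0,0,0],[0,0,-0.015,0,0,0],[0,0,-0.015,0,0,0],[0,0,-0.015,0,0,0],[0,0,-0.015,0,0,0]]'
python3 - <<'E'
from h import *
t,d=cams.capture("top");s,ds=cams.capture("scene")
cv2.imwrite("pics/al.png",np.hstack([cv2.resize(t[60:180,270:390],(400,400)),cv2.resize(s[190:310,240:360],(400,400))]))
print(models.tip_of("sleeve_1_centre","scene")[:4])
E
```

```text
time_s: 3.93
position: [0.4304, 0.1377, 0.2034]
tcp_rot: [[-1.0, -0.0, 0.005], [-0.0, 1.0, 0.0], [-0.005, 0.0, -1.0]]
force: [0.2, 0.2, -1.6]
opening: 0.591
grasp_force: 30.0
time_s: 4.6
position: [0.6493, -0.0016, 0.1992]
tcp_rot: [[-1.0, 0.002, 0.001], [0.002, 1.0, -0.001], [-0.001, -0.001, -1.0]]
force: [-0.2, -0.9, -1.8]
opening: 0.588
grasp_force: 30.0
time_s: 5.27
position: [0.6461, 0.0021, 0.1868]
tcp_rot: [[-1.0, -0.001, 0.0], [-0.001, 1.0, -0.0], [-0.0, -0.0, -1.0]]
force: [-0.4, 0.3, -1.9]
opening: 0.589
grasp_force: 30.0
[{'position': [223.3, 169.2], 'conf': 0.91}, {'position': [252.7, 168.5], 'conf': 0.63}, {'position': [267.1, 206.0], 'conf': 0.37}]
```

View pics/al.png

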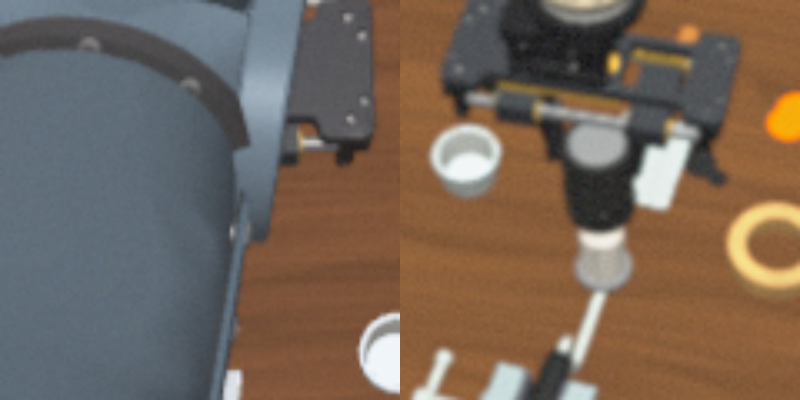

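The right panel shows the sleeve at (600,190), held directly over the white spindle at (600,250). I descend slowly, watching the force.

```bash
python3 -m handwheel '[[0,0,-0.006,0,0,0],[0,0,-0.012,0,0,0],[0,0,-0.016,0,0,0],[0,0,-0.02,0,0,0],[0,0,-0.024,0,0,0],[0,0,-0.028,0,0,0],[0,0,-0.03,0,0,0],[0,0,-0.03,0,0,0]]'
```

```text
time_s: 6.08
position: [0.6458, 0.0018, 0.1557]
tcp_rot: [[-1.0, -0.0, -0.001], [-0.0, 1.0, 0.0], [0.001, 0.0, -1.0]]
force: [0.7, 0.2, -2.0]
opening: 0.59
grasp_force: 30.0
```

```bash
python3 -m handwheel '[[0,0,-0.004,0,0,0],[0,0,-0.008,0,0,0],[0,0,-0.012,0,0,0],[0,0,-0.015,0,0,0],[0,0,-0.018,0,0,0],[0,0,-0.02,0,0,0],[0,0,-0.02,0,0,0],[0,0,-0.02,0,0,0]]'
```

```text
time_s: 6.75
position: [0.6462, 0.0017, 0.1363]
tcp_rot: [[-1.0, -0.0, -0.0], [-0.0, 1.0, 0.0], [0.0, 0.0, -1.0]]
force: [0.7, -0.4, -1.4]
opening: 0.588
grasp_force: 30.0
```

```bash
python3 -m handwheel '[[0,0,-0.001,0,0,0],[0,0,-0.002,0,0,0],[0,0,-0.003,0,0,0],[0,0,-0.004,0,0,0],[0,0,-0.005,0,0,0],[0,0,-0.006,0,0,0],[0,0,-0.006,0,0,0],[0,0,-0.006,0,0,0]]'
```

```text
time_s: 7.42
position: [0.6466, 0.0017, 0.1328]
tcp_rot: [[-1.0, -0.0, 0.001], [-0.0, 1.0, -0.0], [-0.001, -0.0, -1.0]]
force: [-2.7, 0.1, 9.4]
opening: 0.589
grasp_force: 30.0
```

```bash
python3 -m handwheel '[[0,0,-0.0005,0,0,0],[0,0,-0.001,0,0,0],[0,0,-0.0015,0,0,0],[0,0,-0.002,0,0,0],[0,0,-0.002,0,0,0],[0,0,-0.002,0,0,0],[0,0,-0.002,0,0,0],[0,0,-0.002,0,0,0]]'
```

```text
time_s: 8.08
position: [0.6468, 0.0017, 0.1327]
tcp_rot: [[-1.0, -0.001, 0.003], [-0.001, 1.0, -0.001], [-0.003, -0.001, -1.0]]
force: [-4.8, 0.4, 16.9]
opening: 0.591
grasp_force: 30.0
```

It stopped dead at TCP z 0.133, which is 36 mm of spindle engaged, with the force rising as I pressed. So A is choked and goes in the pan.

```bash
python3 -m handwheel '[[0,0,0.01,0,0,0],[0,0,0.02,0,0,0],[0,0,0.034,0,0,0],[0,0,0.05,0,0,0],[0,0,0.065,0,0,0],[0,0,0.08,0,0,0],[0,0,0.085,0,0,0],[0,0,0.085,0,0,0]]'
python3 -m handwheel '[[-0.004,-0.018,0,0,0,0],[-0.01,-0.043,0,0,0,0],[-0.018,-0.075,0,0,0,0],[-0.026,-0.108,0,0,0,0],[-0.034,-0.141,0,0,0,0],[-0.042,-0.174,0,0,0,0],[-0.047,-0.194,0,0,0,0],[-0.05,-0.207,0,0,0,0]]'
python3 -m handwheel '[[-0.006,-0.025,0,0,0,0],[-0.014,-0.058,0,0,0,0],[-0.022,-0.091,0,0,0,0],[-0.03,-0.124,0,0,0,0],[-0.035,-0.145,-0.01,0,0,0],[-0.038,-0.16,-0.03,0,0,0],[-0.038,-0.16,-0.05,0,0,0],[-0.038,-0.16,-0.06,0,0,0]]'
python3 -m handwheel '[[0,0,0,0,0,0],[0,0,-0.015,0,0,0],[0,0,-0.03,0,0,0],[0,0,-0.045,0,0,0],[0,0,-0.06,0,0,0],[0,0,-0.072,0,0,0],[0,0,-0.078,0,0,0],[0,0,-0.08,0,0,0]]'
```

```text
time_s: 8.75
position: [0.6474, 0.0015, 0.2152]
tcp_rot: [[-1.0, -0.0, 0.004], [-0.0, 1.0, -0.001], [-0.004, -0.001, -1.0]]
force: [-0.7, 0.4, -2.1]
opening: 0.586
grasp_force: 30.0
time_s: 9.42
position: [0.5948, -0.2078, 0.2121]
tcp_rot: [[-1.0, 0.002, -0.002], [0.002, 1.0, 0.0], [0.002, 0.0, -1.0]]
force: [0.6, 0.8, -1.8]
opening: 0.587
grasp_force: 30.0
time_s: 10.08
position: [0.5565, -0.3646, 0.1499]
tcp_rot: [[-1.0, 0.001, -0.004], [0.001, 1.0, 0.004], [0.004, 0.004, -1.0]]
force: [-0.3, 1.2, -1.4]
opening: 0.591
grasp_force: 30.0
time_s: 10.75
position: [0.5582, -0.3643, 0.0726]
tcp_rot: [[-1.0, -0.001, -0.001], [-0.001, 1.0, 0.001], [0.001, 0.001, -1.0]]
force: [-0.8, 0.4, -2.2]
opening: 0.586
grasp_force: 30.0
```

```bash
python3 -m handwheel '[[0,0,-0.002,0,0,0],[0,0,-0.004,0,0,0],[0,0,-0.006,0,0,0],[0,0,-0.007,0,0,0],[0,0,-0.008,0,0,0],[0,0,-0.008,0,0,0],[0,0,-0.008,0,0,0],[0,0,-0.008,0,0,0]]'
```

```text
time_s: 11.42
position: [0.5583, -0.3655, 0.0659]
tcp_rot: [[-1.0, -0.0, 0.0], [-0.0, 1.0, -0.0], [-0.0, -0.0, -1.0]]
force: [-0.1, 0.6, 0.5]
opening: 0.589
grasp_force: 30.0
```

```bash
python3 -m handwheel '[[0,0,0,0,0,0],[0,0,0,0,0,0],[0,0,0,0,0,0],[0,0,0,0,0,0],[0,0,0,0,0,0],[0,0,0,0,0,0],[0,0,0,0,0,0],[0,0,0,0,0,0]]' 1
python3 -m handwheel '[[0,0,0.01,0,0,0],[0,0,0.025,0,0,0],[0,0,0.045,0,0,0],[0,0,0.065,0,0,0],[0,0,0.085,0,0,0],[0,0,0.105,0,0,0],[0,0,0.11,0,0,0],[0,0,0.11,0,0,0]]'
python3 -m handwheel '[[-0.009,0.017,0,0,0,0],[-0.025,0.047,0,0,0,0],[-0.043,0.081,0,0,0,0],[-0.06,0.113,0,0,0,0],[-0.077,0.146,0,0,0,0],[-0.094,0.178,0,0,0,0],[-0.11,0.208,0,0,0,0],[-0.117,0.2215,0,0,0,0]]'
python3 - <<'E'
from h import *
t,d=cams.capture("top");s,ds=cams.capture("scene")
cv2.imwrite("pics/p1.png",s[100:320,130:490])
for c in("scene","top"):print([(np.round(r["position"]),round(r["conf"],2)) for r in models.tip_of("sleeve_1_centre",c)[:5]])
E
```

```text
time_s: 12.08
position: [0.5582, -0.3653, 0.0654]
tcp_rot: [[-1.0, -0.0, -0.0], [-0.0, 1.0, 0.0], [0.0, 0.0, -1.0]]
force: [-0.0, 0.6, 0.8]
opening: 0.984
grasp_force: 0.0
time_s: 12.75
position: [0.5593, -0.3663, 0.1782]
tcp_rot: [[-1.0, -0.0, 0.004], [-0.0, 1.0, -0.004], [-0.004, -0.004, -1.0]]
force: [-0.8, -0.5, -0.5]
opening: 1.007
grasp_force: 0.0
time_s: 13.42
position: [0.4364, -0.1389, 0.174]
tcp_rot: [[-1.0, -0.001, -0.007], [-0.002, 1.0, 0.005], [0.007, 0.005, -1.0]]
force: [-0.5, 0.0, -0.4]
opening: 1.0
grasp_force: 0.0
[(array([269., 202.]), 0.87), (array([253., 166.]), 0.77), (array([222., 170.]), 0.6)]
[(array([329., 126.]), 0.49)]
```

View pics/p1.png

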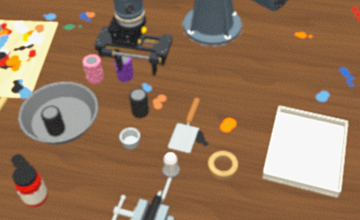

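Sleeve A stands upright in the pan at crop (53,120). B is untouched at (139,102), and the spindle is empty at (170,163). Now I descend on B.

```bash
python3 -m handwheel '[[0,0,0,0,0,0],[0,0,-0.02,0,0,0],[0,0,-0.045,0,0,0],[0,0,-0.07,0,0,0],[0,0,-0.09,0,0,0],[0,0,-0.105,0,0,0],[0,0,-0.114,0,0,0],[0,0,-0.114,0,0,0]]'
python3 -m handwheel '[[0,0,0,0,0,0],[0,0,0,0,0,0],[0,0,0,0,0,0],[0,0,0,0,0,0],[0,0,0,0,0,0],[0,0,0,0,0,0],[0,0,0,0,0,0],[0,0,0,0,0,0]]' -1
```

```text
time_s: 14.28
position: [0.4409, -0.1445, 0.0595]
tcp_rot: [[-1.0, 0.001, -0.003], [0.001, 1.0, 0.002], [0.003, 0.002, -1.0]]
force: [-0.1, 0.2, 0.3]
opening: 0.996
grasp_force: 0.0
time_s: 14.95
position: [0.4415, -0.144, 0.0619]
tcp_rot: [[-1.0, -0.0, 0.001], [-0.0, 1.0, -0.001], [-0.001, -0.001, -1.0]]
force: [0.0, 0.2, 4.6]
opening: 0.588
grasp_force: 30.0
```

```bash
python3 -m handwheel '[[0,0,0.015,0,0,0],[0,0,0.035,0,0,0],[0,0,0.06,0,0,0],[0,0,0.085,0,0,0],[0,0,0.11,0,0,0],[0,0,0.13,0,0,0],[0,0,0.14,0,0,0],[0,0,0.14,0,0,0]]'
python3 -m handwheel '[[0.02,0.014,0,0,0,0],[0.05,0.035,0,0,0,0],[0.08,0.057,0,0,0,0],[0.11,0.078,0,0,0,0],[0.145,0.103,0,0,0,0],[0.18,0.128,0,0,0,0],[0.195,0.138,0,0,0,0],[0.205,0.1455,0,0,0,0]]'
python3 -m handwheel '[[0,0,0,0,0,0],[0,0,-0.004,0,0,0],[0,0,-0.008,0,0,0],[0,0,-0.012,0,0,0],[0,0,-0.015,0,0,0],[0,0,-0.015,0,0,0],[0,0,-0.015,0,0,0],[0,0,-0.015,0,0,0]]'
python3 -m handwheel '[[0,0,-0.006,0,0,0],[0,0,-0.012,0,0,0],[0,0,-0.016,0,0,0],[0,0,-0.02,0,0,0],[0,0,-0.024,0,0,0],[0,0,-0.028,0,0,0],[0,0,-0.03,0,0,0],[0,0,-0.03,0,0,0]]'
```

```text
time_s: 15.62
position: [0.4424, -0.1444, 0.2036]
tcp_rot: [[-1.0, -0.0, 0.004], [-0.0, 1.0, -0.003], [-0.004, -0.003, -1.0]]
force: [-0.1, -1.0, -1.5]
opening: 0.587
grasp_force: 30.0
time_s: 16.28
position: [0.6479, 0.0041, 0.1992]
tcp_rot: [[-1.0, -0.003, -0.001], [-0.003, 1.0, 0.001], [0.001, 0.001, -1.0]]
force: [-0.1, -0.4, -0.5]
opening: 0.583
grasp_force: 30.0
time_s: 16.95
position: [0.6461, 0.0013, 0.1867]
tcp_rot: [[-1.0, 0.0, 0.0], [0.0, 1.0, -0.0], [-0.0, -0.0, -1.0]]
force: [-0.1, 0.1, -1.4]
opening: 0.588
grasp_force: 30.0
time_s: 17.62
position: [0.646, 0.0017, 0.1557]
tcp_rot: [[-1.0, -0.0, -0.001], [-0.0, 1.0, 0.0], [0.001, 0.0, -1.0]]
force: [0.0, 0.1, -1.3]
opening: 0.586
grasp_force: 30.0
```

```bash
python3 -m handwheel '[[0,0,-0.004,0,0,0],[0,0,-0.008,0,0,0],[0,0,-0.012,0,0,0],[0,0,-0.015,0,0,0],[0,0,-0.018,0,0,0],[0,0,-0.02,0,0,0],[0,0,-0.02,0,0,0],[0,0,-0.02,0,0,0]]'
python3 -m handwheel '[[0,0,-0.001,0,0,0],[0,0,-0.002,0,0,0],[0,0,-0.003,0,0,0],[0,0,-0.004,0,0,0],[0,0,-0.005,0,0,0],[0,0,-0.006,0,0,0],[0,0,-0.006,0,0,0],[0,0,-0.006,0,0,0]]'
```

```text
time_s: 18.28
position: [0.6462, 0.0017, 0.1363]
tcp_rot: [[-1.0, -0.0, -0.0], [-0.0, 1.0, -0.0], [0.0, -0.0, -1.0]]
force: [-0.1, 0.8, -0.7]
opening: 0.592
grasp_force: 30.0
time_s: 18.95
position: [0.6462, 0.0017, 0.1304]
tcp_rot: [[-1.0, -0.0, -0.0], [-0.0, 1.0, -0.0], [0.0, -0.0, -1.0]]
force: [-0.4, -0.2, -2.1]
opening: 0.593
grasp_force: 30.0
```

No contact at the choke depth, so I carry on towards home (TCP z about 0.106).

```bash
python3 -m handwheel '[[0,0,-0.003,0,0,0],[0,0,-0.006,0,0,0],[0,0,-0.009,0,0,0],[0,0,-0.012,0,0,0],[0,0,-0.015,0,0,0],[0,0,-0.018,0,0,0],[0,0,-0.02,0,0,0],[0,0,-0.02,0,0,0]]'
python3 -m handwheel '[[0,0,-0.001,0,0,0],[0,0,-0.002,0,0,0],[0,0,-0.003,0,0,0],[0,0,-0.004,0,0,0],[0,0,-0.005,0,0,0],[0,0,-0.005,0,0,0],[0,0,-0.005,0,0,0],[0,0,-0.005,0,0,0]]'
```

```text
time_s: 19.62
position: [0.6461, 0.0017, 0.1098]
tcp_rot: [[-1.0, -0.0, -0.0], [-0.0, 1.0, -0.0], [0.0, -0.0, -1.0]]
force: [0.9, 0.0, -0.4]
opening: 0.586
grasp_force: 30.0
time_s: 20.28
position: [0.6464, 0.0017, 0.1069]
tcp_rot: [[-1.0, -0.0, 0.001], [-0.0, 1.0, -0.0], [-0.001, -0.0, -1.0]]
force: [-2.1, -0.3, 5.0]
opening: 0.59
grasp_force: 30.0
```

```bash
python3 -m handwheel '[[0,0,-0.0005,0,0,0],[0,0,-0.001,0,0,0],[0,0,-0.0015,0,0,0],[0,0,-0.002,0,0,0],[0,0,-0.002,0,0,0],[0,0,-0.002,0,0,0],[0,0,-0.002,0,0,0],[0,0,-0.002,0,0,0]]'
python3 -m handwheel '[[0,0,0.01,0,0,0],[0,0,0.025,0,0,0],[0,0,0.042,0,0,0],[0,0,0.06,0,0,0],[0,0,0.08,0,0,0],[0,0,0.1,0,0,0],[0,0,0.11,0,0,0],[0,0,0.11,0,0,0]]'
python3 -m handwheel '[[-0.008,0.017,0,0,0,0],[-0.02,0.043,0,0,0,0],[-0.034,0.075,0,0,0,0],[-0.049,0.108,0,0,0,0],[-0.064,0.141,0,0,0,0],[-0.079,0.174,0,0,0,0],[-0.09,0.196,0,0,0,0],[-0.096,0.21,0,0,0,0]]'
python3 -m handwheel '[[-0.008,0.017,0,0,0,0],[-0.02,0.043,0,0,0,0],[-0.034,0.075,0,0,0,0],[-0.049,0.108,0,0,0,0],[-0.06,0.13,-0.01,0,0,0],[-0.064,0.14,-0.03,0,0,0],[-0.064,0.14,-0.05,0,0,0],[-0.064,0.14,-0.06,0,0,0]]'
python3 -m handwheel '[[0,0,0,0,0,0],[0,0,-0.015,0,0,0],[0,0,-0.03,0,0,0],[0,0,-0.045,0,0,0],[0,0,-0.06,0,0,0],[0,0,-0.072,0,0,0],[0,0,-0.078,0,0,0],[0,0,-0.08,0,0,0]]'
```

```text
time_s: 20.95
position: [0.6467, 0.0017, 0.1069]
tcp_rot: [[-1.0, -0.0, 0.002], [-0.0, 1.0, -0.0], [-0.002, -0.0, -1.0]]
force: [-4.3, 0.5, 14.6]
opening: 0.588
grasp_force: 30.0
time_s: 21.62
position: [0.6478, 0.0015, 0.2164]
tcp_rot: [[-1.0, -0.0, 0.006], [-0.0, 1.0, -0.001], [-0.006, -0.001, -1.0]]
force: [0.8, -0.5, -1.9]
opening: 0.591
grasp_force: 30.0
time_s: 22.28
position: [0.5461, 0.2148, 0.2116]
tcp_rot: [[-1.0, -0.003, -0.006], [-0.003, 1.0, 0.0], [0.006, 0.0, -1.0]]
force: [0.4, -0.7, -1.8]
opening: 0.591
grasp_force: 30.0
time_s: 22.95
position: [0.4823, 0.3519, 0.1497]
tcp_rot: [[-1.0, -0.003, -0.007], [-0.003, 1.0, -0.003], [0.007, -0.003, -1.0]]
force: [-0.7, -0.7, -1.8]
opening: 0.587
grasp_force: 30.0
time_s: 23.62
position: [0.4859, 0.3511, 0.0725]
tcp_rot: [[-1.0, 0.001, -0.002], [0.001, 1.0, -0.001], [0.002, -0.001, -1.0]]
force: [0.5, -0.1, -0.8]
opening: 0.589
grasp_force: 30.0
```

B reached home at TCP z 0.107 and is over the tray. I lower, release, retreat and check.

```bash
python3 -m handwheel '[[0,0,-0.002,0,0,0],[0,0,-0.004,0,0,0],[0,0,-0.006,0,0,0],[0,0,-0.007,0,0,0],[0,0,-0.008,0,0,0],[0,0,-0.008,0,0,0],[0,0,-0.008,0,0,0],[0,0,-0.008,0,0,0]]'
python3 -m handwheel '[[0,0,0,0,0,0],[0,0,0,0,0,0],[0,0,0,0,0,0],[0,0,0,0,0,0],[0,0,0,0,0,0],[0,0,0,0,0,0],[0,0,0,0,0,0],[0,0,0,0,0,0]]' 1
python3 -m handwheel '[[0,0,0.01,0,0,0],[0,0,0.025,0,0,0],[0,0,0.045,0,0,0],[0,0,0.07,0,0,0],[0,0,0.095,0,0,0],[0,0,0.12,0,0,0],[0,0,0.15,0,0,0],[0,0,0.15,0,0,0]]'
python3 -m handwheel '[[-0.02,0.02,0,0,0,0],[-0.04,0.04,0,0,0,0],[-0.06,0.06,0,0,0,0],[-0.08,0.09,0,0,0,0],[-0.1,0.12,0,0,0,0],[-0.12,0.14,0,0,0,0],[-0.13,0.15,0,0,0,0],[-0.13,0.15,0,0,0,0]]'
python3 - <<'E'
from h import *
t,d=cams.capture("top");s,ds=cams.capture("scene")
cv2.imwrite("pics/end.png",np.hstack([t[80:320,110:570],s[100:340,130:470]]))
E
```

```text
time_s: 24.28
position: [0.4864, 0.3519, 0.0659]
tcp_rot: [[-1.0, -0.0, 0.001], [-0.0, 1.0, 0.0], [-0.001, 0.0, -1.0]]
force: [-0.2, 0.0, 2.2]
opening: 0.591
grasp_force: 30.0
time_s: 24.95
position: [0.4862, 0.3517, 0.0654]
tcp_rot: [[-1.0, -0.0, -0.0], [-0.0, 1.0, -0.0], [0.0, -0.0, -1.0]]
force: [0.4, -0.1, 0.1]
opening: 0.989
grasp_force: 0.0
time_s: 25.62
position: [0.4896, 0.3535, 0.2226]
tcp_rot: [[-1.0, -0.0, 0.012], [-0.0, 1.0, 0.006], [-0.012, 0.006, -1.0]]
force: [1.8, 0.1, 0.5]
opening: 0.998
grasp_force: 0.0
time_s: 26.28
position: [0.3536, 0.5033, 0.2155]
tcp_rot: [[-1.0, -0.004, -0.001], [-0.004, 1.0, 0.0], [0.001, 0.0, -1.0]]
force: [-0.1, -0.2, 0.4]
opening: 1.0
grasp_force: 0.0
```

View pics/end.png

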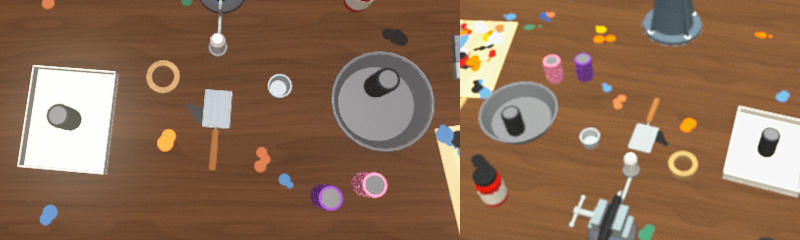

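The final picture shows one sleeve upright in the tray at (62,117) and one upright in the pan at (382,82). Everything else is undisturbed and the spindle is empty.

```bash
python3 -c "
from rig import bot
print(bot.hand_in())"
```

```text
the job is handed in; nothing more can be done
None
```

Job handed in at about 26 s: the sleeve that started on the robot's left stopped 26 mm short of home (choked) and stands in the grey pan, and the one on the right went fully home (clean) and stands in the white tray.

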